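# Read the square tin of cocoa beans with the handheld thermometer

## Robot

A 6-joint arm with a two-finger parallel gripper is mounted at the origin on the work surface. World frame = base frame: x ahead of the robot, y to its left, z up, the work surface at z = 0. Lengths are in mm, angles in rad, forces in N, time in s.
With the tool pointing down it reaches from about 300 to 875 mm from the base axis. Payload 6.4 kg.
Tool frame: the origin (TCP) lies midway between the tips of the shut fingers; the grasp point (between the pads) lies 19 mm behind it; z points along the fingers, y is the direction in which the jaws open and shut (so a half turn about z gives the same grasp; the last joint's range is limited). The gripper opens to 85 mm and grips with 20 to 120 N. Pads are 22 mm wide; open, the fingers measure 114 mm over their backs; the gripper's body (76 mm by 85 mm) begins 54 mm behind the grasp point. The pads swing forward as they close: fully open they stand 13 mm farther back than shut.
Start: joints at [-1.518, 0.181, 1.607, -0, 1.354, -0.206], TCP at [147.17, -555.862, 231.288] pointing down, gripper open.
Joint ranges: [-2.99, 2.99], [-0.89, 2.07], [0.3, 2.58], [-1.14, 4.28], [0, 2.63], [-3.12, 3.12]. Speed limits (rad/s): [2.57, 2.57, 3.01, 3.14, 3.14, 3.14].

## Interface

Orientations are given as a unit quaternion [x, y, z, w].
In Python, from station import ctrl gives the robot as it stands. The module is installed in compiled form; this text tells all that it offers.
- The arm moves only by the shell command python3 -m creep 'ROWS' [FORCE]. ROWS is JSON, one flat list of numbers, 7 for each row, row after row: the shift along the world's x, y, z in m, then the turn, a rotation vector about the world's x, y, z in degrees, then the closure in counts, from 0 (fully open) to 255 (shut). A call has exactly 5 rows; each row shifts and turns the pose as measured when the row begins; what a row does not reach is not made up. A row lasts 1/8 s, in which the tool goes at most 62.5 mm and 10.7 degrees, less where a joint would pass 70% of its speed; a pose out of reach is approached as far as the arm can. A call is refused whole if a number of a shift passes 0.0625 or a number of a turn 10.7, either way. A call with a gripper value outside its range is refused whole. The fingers move at their own pace and stop on an object; FORCE is the grip in N (left out, the last holds). Time passes only in rows, so rows that do not move let the fingers close, or fill a call up. It gives the time, the measured TCP pose, the force and the opening at its end, in the units of the state.
- ctrl.read_state(): the state, without advancing time (a new reading comes with each control period).
- ctrl.snapshot(name): name is "side" or "top" or "wrist"; returns the picture (480x640x3 uint8, red, green, blue); there is no depth.
- ctrl.calibration(name): a dict with "fx", "fy", "cx", "cy" (pixels), "pose" (4x4, takes a point from camera to world coordinates); the wrist camera has in their place "T_tool_cam" (4x4, takes a point from camera to tool coordinates, whose origin is the TCP and whose axes are the flange's). Camera axes: x right, y down, z forward; pixel columns grow to the right and rows downward; lengths in mm; the calibration is good to about 2 mm. The wrist camera is an equidistant fisheye: a pixel r from the principal point sees the ray r / f radians off the axis. A picture is of the moment at which its call begins: read the wrist's pose just before it. calibration takes no time and is no camera call.
- ctrl.sign_off(): hands the job in, once; it reports no verdict.
The state is a dict: "t": time; "qpos": joint angles; "qd": joint speeds; "joint_torque": joint torques, N m; "ee_pos": TCP position; "orientation": TCP orientation; "contact_force": force on the tool from outside, world axes, zero at the start; "moment": the same for the moment, N m; "opening": opening from 0.0 (shut) to 1.0 (fully open).
Only numpy, scipy, OpenCV 4.12 (cv2) and the standard library are available. Lean on these libraries where they do the work, as an engineer would, in place of code of your own. Each camera call takes 0.05 s, during which the arm holds its last target. There are 200 camera calls.

## Task

Take the handheld infrared thermometer from its cradle and aim it at the middle of the beans in the square tin, looking square on to them from about 10 cm off, and hold it still there for at least a second. Then set it gently back in its cradle the way it was, and with the empty gripper press the treadle switch down to its stop to log the reading, and let it come up again. Do not touch the sample stands or their tins, and leave the other things on the bench where they are.

Things in the scene. Friction and masses are not known exactly. Their poses are not given: they have to be found in the camera images.
- reader: Handheld infrared thermometer, loose, about 0.23 kg: a cream plastic bar 140 mm long (x), 34 mm wide (y), 30 mm high (z), with a round head bent 60 degrees downward at its front (+x) end. Origin: centre of the bar's underside. Grip it across its width in mid-bar, 15 mm above the origin. It starts level in the cradle.
- reader_head: The thermometer's round head (30 mm diameter, 52 mm long, black rim round the lens), rigid with it. Origin: centre of the lens face, at (97.5, 0, -21) mm in the thermometer's frame. Its x axis is the line of sight, pointing out of the lens: 60 degrees below the bar's +x axis (towards its underside), in the bar's xz plane.
- dock: Grey cradle, fixed: base 130 x 85 x 10 mm, two saddles (14 mm thick, 54 mm wide) at x = -44 and +44 mm, seats 60 mm above the bench between cheeks 44 mm apart that flare out to 83 mm high, 72 mm over all. Origin: centre of the underside. The thermometer lies in it with parallel axes, its origin 60 mm above the cradle's, up to 20 mm off along x, head beyond the +x saddle.
- stand_square: One of three like wooden stands (foot 90 x 86 mm, fixed); its top slopes 30 degrees, facing up and towards the stand's own -x (roughly towards the robot), highest point about 105 mm. Origin: centre of the underside; z up. This one carries the square tin.
- tin_square: Square steel tin of cocoa beans, 64 x 64 mm, rim 3 mm above the beans, fixed on the slope of its stand. Origin: middle of the bean surface, 75 mm above the bench on the stand's centre. z: out of the beans, square to them (30 degrees from vertical, leaning to the stand's -x); y: level.
- stand_round: One of three like wooden stands (foot 90 x 86 mm, fixed); its top slopes 30 degrees, facing up and towards the stand's own -x (roughly towards the robot), highest point about 105 mm. Origin: centre of the underside; z up. This one carries a round tin (68 mm diameter), not the one to read.
- stand_oblong: One of three like wooden stands (foot 90 x 86 mm, fixed); its top slopes 30 degrees, facing up and towards the stand's own -x (roughly towards the robot), highest point about 105 mm. Origin: centre of the underside; z up. This one carries a narrow oblong tin (34 x 74 mm), not the one to read.
- treadle_base: Dark steel base of the treadle switch, fixed, 150 x 100 x 12 mm. Origin: centre of the underside. The plate's hinge runs along y, 55 mm to +x of the origin, 26 mm above the bench; the plate's free edge points to the base's -x.
- treadle_pad (a point): The point to press: on the top of the ribbed rubber pad of the treadle plate (plate 125 mm long, 75 mm wide), on its middle line, 90 mm from the hinge. At rest about 55 mm above the bench; it sinks about 22 mm to the stop.
- treadle (a joint): Angle of the treadle plate, rad: 0 = up at rest (tilted 0.25 rad), 0.25 = level, on its stop. A spring lifts it; pressing fully at the pad takes about 10 N.
- cut_board: Bystander, loose, to be left alone: wooden cut-test board with rows of beans lying flat, 120 x 190 x 18 mm. Origin: centre of the underside.
- jar: Bystander, loose, to be left alone: closed jar, 68 mm diameter, 95 mm high. Origin: centre of the underside.
- moisture_meter: Bystander, loose, to be left alone: cream moisture meter lying flat, 130 x 75 x 30 mm, with a display and keys. Origin: centre of the underside.
Mind the look-alikes: they are no part of the job. What is shaped like the reader but blue is not meant. Leave any yellow look-alike of the dock alone.

How it is judged (in metres and radians):
On the way, in this order (a step that is already met when the one before it is completed fails the run):
1. the held thermometer sights the middle of the beans in the square tin (within 13 mm across), 60 to 140 mm off, within 0.25 rad of square on, still (below 20 mm/s, 0.15 rad/s) for 1 s (x of tin_square in the frame of reader_head between 0.06 and 0.14 m and y of tin_square in the frame of reader_head between -0.013 and 0.013 m and z of tin_square in the frame of reader_head between -0.013 and 0.013 m and angle between the x axis of reader_head and the z axis of tin_square, either way round below 0.25 rad and linear speed of reader_head below 0.02 m/s and angular speed of reader_head below 0.15 rad/s and contact force between reader and the fingers above 1 N), for 1 s.
2. the thermometer lies released in its cradle, head at the same end as before (x of reader in the frame of dock between -0.02 and 0.02 m and y of reader in the frame of dock between -0.008 and 0.008 m and z of reader in the frame of dock between 0.055 and 0.065 m and x of reader_head in the frame of dock above 0.06 m and angle between the x axis of reader and the x axis of dock, either way round below 0.15 rad and angle between reader's own z axis and vertical below 0.08 rad and contact force between reader and the fingers below 0.3 N and linear speed of reader below 0.02 m/s), for 0.2 s.
3. the treadle is pressed down to its stop (over 0.225 rad) by the gripper (value of joint treadle above 0.225 rad and contact force between treadle_base and the fingers above 1 N), for 0.1 s.
At the end, for the whole second after the job is handed in: The thermometer lies released and at rest in its cradle, level, head beyond the cradle's +x saddle (origin within 20 mm along and 8 mm across of the cradle's middle, 55 to 65 mm above the bench, within 0.15 rad of the cradle's direction), and the treadle is up again (under 0.04 rad) (all of step 2 and value of joint treadle below 0.04 rad); the robot touches nothing.
It fails at once if a sample stand or tin is touched (over 1 N) (contact force between any of stand_square, stand_round, stand_oblong and anything else above 1 N).
It fails at once if the thermometer is dropped or thrown (over 0.5 m/s while not held) (linear speed of reader above 0.5 m/s and contact force between reader and the fingers below 0.1 N).
It fails at once if a bystander (cut-test board, jar, moisture meter) is moved more than 20 mm (distance of any of cut_board, jar, moisture_meter from where it was at the start of the episode above 0.02 m).
It also fails if it takes over 64 s, if anything falls off the work surface, if the arm or the gripper's body presses on something with over 40 N, if the wrist force passes 120 N, or if a joint passes its speed limit or range.

## Working session

There is one attempt and no reset: what is moved stays moved. The work goes in short steps, Python scripts to look and compute and a shell command to move; the robot and the scene stay as the last step left them, time stands still between calls to the robot, and variables do not carry over. Pictures are saved under pics/ and viewed, about 8 in all and at most 12, crops included, and the job is handed in when it is done.

```bash
mkdir -p pics
cat > h.py <<'E'
import numpy as np, cv2
from station import ctrl
from scipy.spatial.transform import Rotation as R
def snap(n,f):
    im=ctrl.snapshot(n)[:,:,::-1].copy(); cv2.imwrite('pics/'+f,im); return im
def ray(n,u,v):
    c=ctrl.calibration(n); T=np.array(c['pose'])
    d=T[:3,:3]@np.array([(u-c['cx'])/c['fx'],(v-c['cy'])/c['fy'],1]); return T[:3,3],d
def onz(n,u,v,z):
    o,d=ray(n,u,v); return o+d*(z-o[2])/d[2]
def proj(n,p):
    c=ctrl.calibration(n); T=np.linalg.inv(np.array(c['pose'])); q=T[:3,:3]@np.array(p,float)+T[:3,3]
    return c['fx']*q[0]/q[2]+c['cx'],c['fy']*q[1]/q[2]+c['cy']
E
python3 - <<'E'
from h import *
np.set_printoptions(precision=3,suppress=True)
a=snap('top','top.png');b=snap('side','side.png')
for n in('top','side','wrist'):print(n,ctrl.calibration(n))
print(ctrl.read_state())
E
```

```text
top {'fx': 621.8964349432425, 'fy': 621.8964349432425, 'cx': 323.05872105702235, 'cy': 242.38660783452417, 'pose': array([[   0.005,   -0.995,    0.095,  337.735],
       [  -1.   ,   -0.004,    0.013,   17.004],
       [  -0.012,   -0.095,   -0.995, 1710.769],
       [   0.   ,    0.   ,    0.   ,    1.   ]])}
side {'fx': 550.4549763843308, 'fy': 550.4549763843308, 'cx': 314.89148993597684, 'cy': 235.1301071927666, 'pose': array([[  -0.922,   -0.179,    0.344,   75.771],
       [  -0.388,    0.461,   -0.798, 1011.064],
       [  -0.016,   -0.869,   -0.495,  662.021],
       [   0.   ,    0.   ,    0.   ,    1.   ]])}
wrist {'fx': 371.64829954431775, 'fy': 371.64829954431775, 'cx': 318.3368516230038, 'cy': 237.97408910143528, 'T_tool_cam': array([[  -0.001,   -0.962,   -0.271,   68.991],
       [   1.   ,   -0.001,   -0.   ,   -1.679],
       [   0.   ,   -0.271,    0.962, -142.379],
       [   0.   ,    0.   ,    0.   ,    1.   ]])}
{'t': 0.1, 'qpos': array([-1.518,  0.181,  1.608, -0.   ,  1.354, -0.206]), 'qd': array([-0.001, -0.003, -0.003, -0.001, -0.   , -0.001]), 'joint_torque': array([  0.001, -44.588, -35.224,  -0.   ,   0.004,   0.   ]), 'ee_pos': array([ 147.129, -555.348,  230.478]), 'orientation': array([ 0.992,  0.129,  0.   , -0.001]), 'contact_force': array([-1.232, -0.252, -0.294]), 'moment': array([ 0.027, -0.006,  0.028]), 'opening': 1.0009661205283211}
```

View pics/top.png

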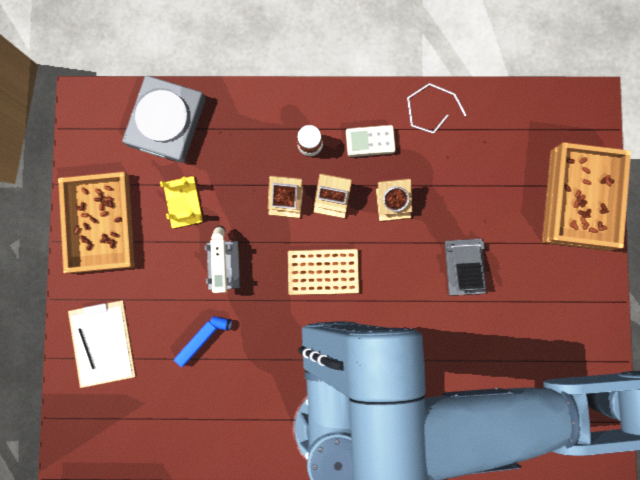

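View pics/side.png

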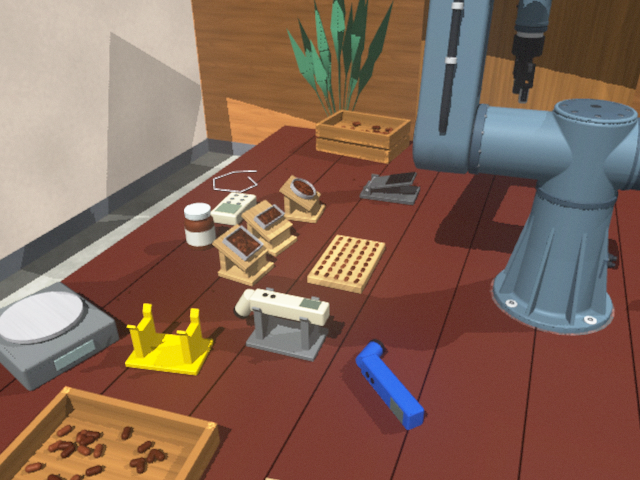

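The reader candidates in the top view are the cream bar (218,262) in the grey cradle and the blue look-alike (205,340). The cradle candidates are grey (222,267) and yellow (183,202). The tins are at (285,195), which looks square, (333,195), oblong, and (397,198), round. I choose cream, grey and (285,195), and check them in a crop.

Run:
```python
from h import *
a=cv2.imread('pics/top.png')
c1=cv2.resize(a[215:305,190:250],None,fx=6,fy=6,interpolation=cv2.INTER_CUBIC)
c2=cv2.resize(a[170:225,255:425],None,fx=4.6,fy=4.6,interpolation=cv2.INTER_CUBIC)[:, :430]
c3=cv2.resize(a[230:305,435:495],None,fx=7,fy=7,interpolation=cv2.INTER_CUBIC)
out=np.zeros((600,800,3),np.uint8)
out[:540,:360]=c1; out[:c2.shape[0],365:795]=c2; c3=cv2.resize(c3,(264,330)); out[265:595,365:629]=c3
cv2.imwrite('pics/c1.png',out)
hsv=cv2.cvtColor(a,cv2.COLOR_BGR2HSV)
def blobs(m,x0,y0,x1,y1,nm):
    k=np.zeros_like(m);k[y0:y1,x0:x1]=m[y0:y1,x0:x1]
    n,l,s,c=cv2.connectedComponentsWithStats(k)
    for i in range(1,n):
        if s[i,4]>60:
            ct=cv2.findContours((l==i).astype(np.uint8),0,2)[0][0]
            print(nm,s[i],c[i].round(1),cv2.boxPoints(cv2.minAreaRect(ct)).round(1).tolist())
sat=hsv[...,1];v=hsv[...,2]
blobs(((sat<70)&(v>170)).astype(np.uint8),190,215,250,305,'cream')
blobs(((sat<60)&(v<170)&(v>50)).astype(np.uint8),190,215,250,305,'grey')
blobs(((hsv[...,0]>10)&(hsv[...,0]<30)&(v>120)).astype(np.uint8),260,170,425,225,'wood')
blobs(((sat<70)).astype(np.uint8),435,230,495,305,'treadle')
blobs(((sat<90)).astype(np.uint8),265,175,308,215,'tin rim')
```

```text
cream [ 207  227   25   66 1047] [217.9 262.8] [[205.8000030517578, 227.39999389648438], [229.5, 226.5], [231.89999389648438, 291.6000061035156], [208.1999969482422, 292.5]]
grey [224 241  16  49 538] [232.5 264.2] [[223.60000610351562, 241.0], [237.89999389648438, 240.5], [239.6999969482422, 288.5], [225.39999389648438, 289.0]]
wood [313 174  39  45 944] [331.4 195.8] [[311.8999938964844, 212.39999389648438], [319.1000061035156, 172.89999389648438], [351.79998779296875, 178.89999389648438], [344.6000061035156, 218.3000030517578]]
wood [268 176  35  42 767] [284.8 197.4] [[266.1000061035156, 215.3000030517578], [269.1000061035156, 175.39999389648438], [303.20001220703125, 178.0], [300.1000061035156, 217.89999389648438]]
wood [376 179  36  42 850] [392.7 200. ] [[375.20001220703125, 180.39999389648438], [410.0, 178.60000610351562], [412.1000061035156, 218.8000030517578], [377.3999938964844, 220.6999969482422]]
treadle [ 445  239   41   56 2071] [465.2 266.5] [[444.70001220703125, 239.60000610351562], [483.79998779296875, 238.5], [485.29998779296875, 293.5], [446.20001220703125, 294.6000061035156]]
tin rim [269 178  32  37 512] [283.4 196.2] [[268.5, 214.0], [269.5, 177.60000610351562], [300.0, 178.5], [299.0, 214.89999389648438]]
```

View pics/c1.png

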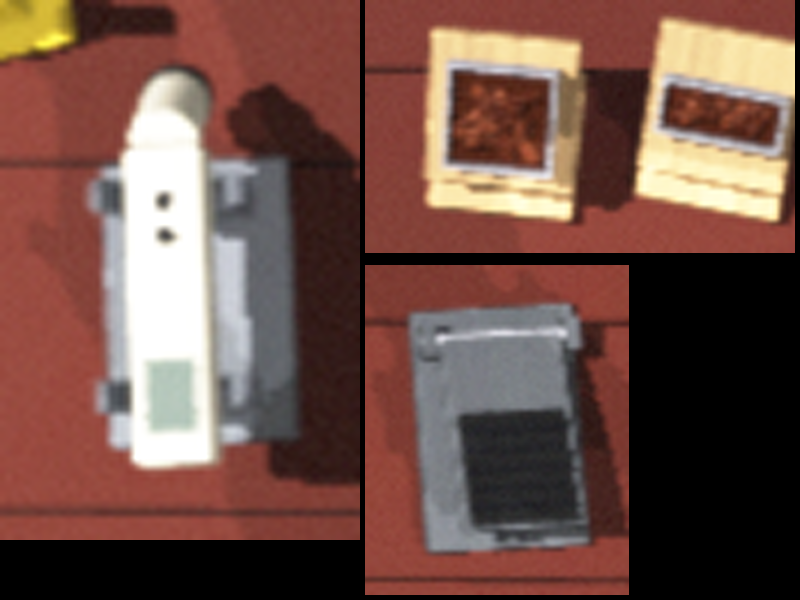

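The crop confirms the choices: the cream bar with its head up-image lies in the grey cradle, (285,196) is the square tin, and the treadle's pad is near (469,278).

Run:
```python
from h import *
np.set_printoptions(precision=1,suppress=True)
f=lambda u,v,z:onz('top',u,v,z)
F=f(190+166/6,215+148/6,90);B=f(190+175/6,215+463/6,90)
print('reader',(F+B)/2,np.linalg.norm(F-B),np.degrees(np.arctan2(*(F-B)[1::-1])))
# dock base footprint, crop corners (top z=10)
for p in((290,158),(298,437),(108,445)):print('dock corner',f(190+p[0]/6,215+p[1]/6,10))
t=[(447,62),(558,72),(553,178),(443,165)]
P=[f((x-365)/4.6+255,y/4.6+170,78+s*16) for (x,y),s in zip(t,(1,1,-1,-1))]
print(np.array(P),np.mean(P,0)); 
d=P[0]-P[1]+P[3]-P[2];print('tin yaw',np.degrees(np.arctan2(d[1],d[0]))-90)
d=P[0]+P[1]-P[3]-P[2];print('tin yaw2',np.degrees(np.arctan2(d[1],d[0])))
for u,v in((285.5,194),):
  pass
print('pad',f(469.3,278.9,55)); 
for p in((410,315),(425,550),(590,545)):print('tre corner',f((p[0]-365)/4.4+435,(p[1]-265)/4.4+230,12))
for n,w,h in(('jar',(310,140),95),('board',(323,272),18)):print(n,f(*w,h))
m=np.mean(P,0)
print('side proj',proj('side',m),proj('side',(F+B)/2))
```

```text
reader [429.9 311.3  90. ] 137.52284122855323 2.8584563306119994
dock corner [502.2 272.3  10. ]
dock corner [374.5 266.3  10. ]
dock corner [370.4 353.   10. ]
[[647.8 171.3  94. ]
 [642.1 107.5  94. ]
 [585.6 111.7  62. ]
 [593.  175.9  62. ]] [617.1 141.6  78. ]
tin yaw -5.82623781048116
tin yaw2 -4.48359674079816
pad [ 400.2 -349.9   55. ]
tre corner [ 504.2 -295.5   12. ]
tre corner [ 358.5 -302.8   12. ]
tre corner [ 362.1 -404.4   12. ]
jar [764.8  74.   95. ]
board [418.5  38.7  18. ]
side proj (np.float64(243.036806807716), np.float64(239.603714305827)) (np.float64(288.57534442081777), np.float64(298.48605695038447))
```

```bash
python3 -m creep '[0.047,0.040,0,0,0,-2.4,0, 0.047,0.040,0,0,0,-2.4,0, 0.047,0.040,0,0,0,-2.4,0, 0.047,0.040,0,0,0,-2.4,0, 0.047,0.040,0,0,0,-2.4,0]' 50; python3 -m creep '[0.02,0.058,0,0,0,0,0, 0.02,0.058,0,0,0,0,0, 0.01,0.06,0,0,0,0,0, 0,0.062,0,0,0,0,0, 0,0.062,0,0,0,0,0]'
```

```text
t: 0.72
ee_pos: [382.3, -352.4, 228.4]
orientation: [1.0, 0.017, -0.0, -0.002]
contact_force: [0.6, -0.8, 0.8]
opening: 0.997
t: 1.35
ee_pos: [433.9, -47.7, 226.9]
orientation: [1.0, 0.017, -0.0, -0.003]
contact_force: [0.9, 0.2, 0.8]
opening: 0.997
```

```bash
python3 -m creep '[0,0.062,0,0,0,0,0, 0,0.062,0,0,0,0,0, 0,0.062,0,0,0,0,0, 0,0.062,0,0,0,0,0, 0,0.062,0,0,0,0,0]'
python3 - <<'E'
from h import *
s=ctrl.read_state();print(s['ee_pos'],R.from_quat(s['orientation']).as_matrix().round(3),s['t'])
E
```

```text
t: 1.98
ee_pos: [431.4, 264.8, 226.6]
orientation: [1.0, 0.016, 0.001, -0.003]
contact_force: [1.0, 0.4, 0.4]
opening: 0.999
[431.377926   264.75827641 226.57790113] [[ 0.999  0.033  0.001]
 [ 0.033 -0.999  0.005]
 [ 0.001 -0.005 -1.   ]] 1.975
```

```bash
python3 -m creep '[0,0.023,-0.01,0,0,0.5,0, 0,0.023,-0.01,0,0,0.5,0, 0,0,-0.01,0,0,0,0, 0,0,0,0,0,0,0, 0,0,0,0,0,0,0]'
python3 - <<'E'
from h import *
s=ctrl.read_state();print(s['ee_pos'],s['orientation'])
a=snap('wrist','w1.png')
c=ctrl.calibration('wrist');T=np.array(c['T_tool_cam']);Rt=R.from_quat(s['orientation']).as_matrix()
def pw(p):
    q=T[:3,:3].T@(Rt.T@(np.array(p)-s['ee_pos'])-T[:3,3]);th=np.arctan2(np.hypot(*q[:2]),q[2]);k=c['fx']*th/np.hypot(*q[:2])
    return int(c['cx']+q[0]*k),int(c['cy']+q[1]*k)
y=np.radians(2.9);e=np.array([np.cos(y),np.sin(y),0]);g=np.array([-e[1],e[0],0]);o=np.array([430,311,90])
for x in(-70,70):
  for w in(-17,17):cv2.circle(a,pw(o+x*e+w*g),3,(0,0,255),-1)
cv2.imwrite('pics/w1b.png',a)
E
```

```text
t: 2.6
ee_pos: [429.0, 315.0, 194.1]
orientation: [1.0, 0.029, -0.001, -0.002]
contact_force: [-0.7, -0.6, -0.1]
opening: 1.0
[429.01455491 314.98938908 194.0917991 ] [ 9.99590693e-01  2.85330862e-02 -8.24585479e-04 -1.90530849e-03]
```

View pics/w1b.png

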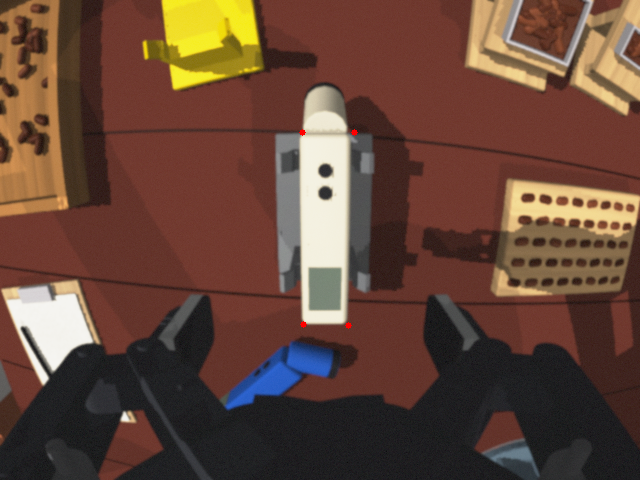

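The wrist view shows the bar vertical at columns 301–349, within 3 px of my prediction (red dots), and parallel to the tool. The fingers will straddle it, so I descend.

```bash
python3 -m creep '[0.001,-0.0028,-0.035,0,0,0,0, 0,0,-0.035,0,0,0,0, 0,0,-0.035,0,0,0,0, 0,0,-0.025,0,0,0,0, 0,0,-0.006,0,0,0,0]'
```

```text
t: 3.28
ee_pos: [434.2, 309.6, 59.2]
orientation: [1.0, 0.026, 0.004, -0.003]
contact_force: [-0.3, -0.6, 0.3]
opening: 1.002
```

```bash
python3 -m creep '[-0.004,0.0024,-0.003,-0.5,0,0,0, 0,0,0,0,0,0,0, 0,0,0,0,0,0,120, 0,0,0,0,0,0,200, 0,0,0,0,0,0,255]' 45;python3 -m creep '[0,0,0,0,0,0,255, 0,0,0,0,0,0,255, 0,0,0,0,0,0,255, 0,0,0,0,0,0,255, 0,0,0,0,0,0,255]' 45
python3 - <<'E'
from h import *
s=ctrl.read_state();print(s['ee_pos'],R.from_quat(s['orientation']).as_matrix().round(4),s['opening'])
E
```

```text
t: 3.9
ee_pos: [432.8, 312.9, 60.2]
orientation: [1.0, 0.025, 0.007, 0.0]
contact_force: [-5.0, -2.2, 2.8]
opening: 0.392
t: 4.53
ee_pos: [432.7, 312.8, 60.2]
orientation: [1.0, 0.025, 0.006, 0.0]
contact_force: [0.3, -0.5, 0.2]
opening: 0.391
[432.6945558  312.79763486  60.20612381] [[ 9.986e-01  5.050e-02  1.280e-02]
 [ 5.050e-02 -9.987e-01 -3.000e-04]
 [ 1.270e-02  9.000e-04 -9.999e-01]] 0.390575547636978
```

```bash
python3 -m creep '[0,0,0.012,0,0,0,255, 0,0,0.03,0,0,0,255, 0,0,0.035,0,0,0,255, 0,0,0.035,0,0,0,255, 0,0,0.023,0,0,0,255]';python3 -m creep '[0.008,-0.031,0,0,0,-1.6,255, 0.008,-0.031,0,0,0,-1.6,255, 0.008,-0.031,0,0,0,-1.6,255, 0.008,-0.031,0,0,0,-1.6,255, 0.007,-0.026,-0.003,0,0,-1.6,255]';  python3 -m creep '[0,0,0,0,0,0,255, 0,0,0,0,0,0,255, 0,0,0,0,0,0,255, 0,0,0,0,0,0,255, 0,0,0,0,0,0,255]'
python3 - <<'E'
from h import *
s=ctrl.read_state();print(s['ee_pos'],R.from_quat(s['orientation']).as_matrix().round(4),s['opening'])
a=snap('wrist','w2.png');b=snap('side','s2.png')
o=np.zeros((480,800,3),np.uint8);o[:,:400]=a[:,120:520];o[:,400:]=cv2.resize(b[150:330,180:330],(400,480))
cv2.imwrite('pics/w2b.png',o)
E
```

```text
t: 5.15
ee_pos: [429.6, 311.5, 198.4]
orientation: [1.0, 0.025, 0.003, 0.001]
contact_force: [-0.1, 0.2, -2.8]
opening: 0.389
t: 5.78
ee_pos: [470.0, 159.6, 202.1]
orientation: [0.999, -0.044, 0.007, 0.0]
contact_force: [1.5, -0.2, -1.6]
opening: 0.392
t: 6.4
ee_pos: [469.4, 160.6, 203.2]
orientation: [0.999, -0.044, 0.007, 0.0]
contact_force: [0.3, -0.0, -1.6]
opening: 0.391
[469.36906645 160.56383135 203.15449474] [[ 9.960e-01 -8.830e-02  1.490e-02]
 [-8.830e-02 -9.961e-01 -7.000e-04]
 [ 1.490e-02 -6.000e-04 -9.999e-01]] 0.39098502898770404
```

View pics/w2b.png

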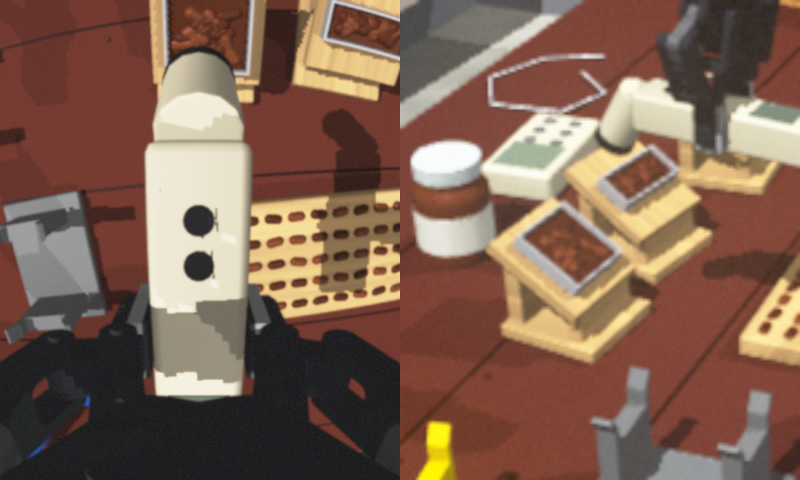

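```bash
cat >> h.py <<'E'
def won(s,u,v,z):
    c=ctrl.calibration('wrist');T=np.array(c['T_tool_cam']);Rt=R.from_quat(s['orientation']).as_matrix()
    x=np.array([u-c['cx'],v-c['cy']]);r=np.hypot(*x);th=r/c['fx'];d=np.array([*(x/r*np.sin(th)),np.cos(th)])
    o=Rt@T[:3,3]+s['ee_pos'];d=Rt@T[:3,:3]@d;return o+d*(z-o[2])/d[2]
E
python3 - <<'E'
from h import *
np.set_printoptions(precision=1,suppress=True)
s=ctrl.read_state()
print('near corners',won(s,164+120,73,62),won(s,248+120,76,62))
print('edges on top row',won(s,168+120,0,90),won(s,253+120,0,90))
print('reader bar front corners',won(s,146+120,142,s['ee_pos'][2]+30),won(s,251+120,142,s['ee_pos'][2]+30), 'rear',won(s,155+120,395,s['ee_pos'][2]+30),won(s,244+120,395,s['ee_pos'][2]+30))
a=cv2.imread('pics/w2.png')[:110,240:420]
cv2.imwrite('pics/w2c.png',cv2.resize(a,None,fx=4,fy=4))
E
```

```text
near corners [590.9 177.4  62. ] [583.3 114.3  62. ]
edges on top row [639.9 168.1  90. ] [635.5 109.   90. ]
reader bar front corners [536.9 172.  233.1] [534.1 140.3 233.1] rear [444.9 181.  233.1] [441.8 147.  233.1]
```

View pics/w2c.png

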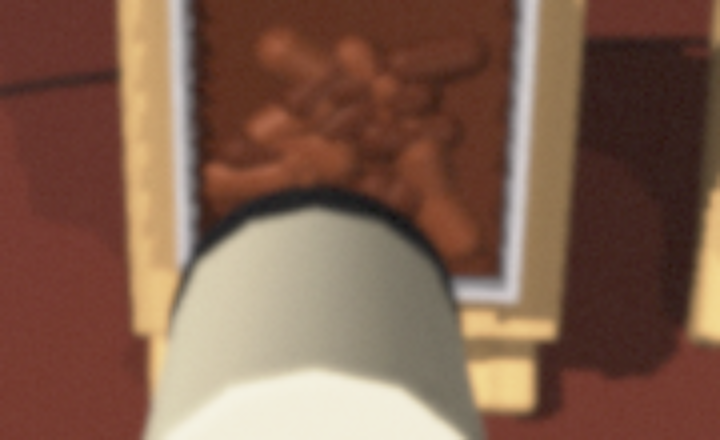

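```bash
python3 -m creep '[0.0044,-0.0054,-0.01,0,0,-0.3,255, 0,0,-0.008,0,0,0,255, 0,0,0,0,0,0,255, 0,0,0,0,0,0,255, 0,0,0,0,0,0,255]'; python3 -m creep '[0,0,0,0,0,0,255, 0,0,0,0,0,0,255, 0,0,0,0,0,0,255, 0,0,0,0,0,0,255, 0,0,0,0,0,0,255]'
python3 - <<'E'
from h import *
s=ctrl.read_state();print(s['ee_pos'],R.from_quat(s['orientation']).as_matrix().round(4),s['opening'])
E
```

```text
t: 7.12
ee_pos: [473.8, 154.5, 183.2]
orientation: [0.999, -0.047, 0.007, 0.0]
contact_force: [-0.2, 0.3, -2.0]
opening: 0.391
t: 7.75
ee_pos: [474.1, 154.6, 183.8]
orientation: [0.999, -0.047, 0.007, 0.0]
contact_force: [-0.2, 0.2, -1.9]
opening: 0.392
[474.11512195 154.6229825  183.80839889] [[ 9.954e-01 -9.420e-02  1.480e-02]
 [-9.420e-02 -9.956e-01 -9.000e-04]
 [ 1.480e-02 -5.000e-04 -9.999e-01]] 0.39166075353793683
```

```bash
python3 -m creep '[0,0,0,0,0,0,255, 0,0,0,0,0,0,255, 0,0,0,0,0,0,255, 0,0,0,0,0,0,255, 0,0,0,0,0,0,255]'
python3 - <<'E'
from h import *
s=ctrl.read_state();print(s['ee_pos'])
a=snap('wrist','w3.png');b=snap('side','s3.png')
o=np.zeros((600,800,3),np.uint8);o[:520,:400]=cv2.resize(a[:130,270:370],(400,520));o[:,400:]=cv2.resize(b[185:275,205:265],(400,600))
cv2.imwrite('pics/w3b.png',o)
c=np.radians(-5.3);zt=np.array([-.5*np.cos(c),-.5*np.sin(c),.866]);t=np.array([617.5,142.3,75])
print('side: tin',proj('side',t),'lens',proj('side',t+100*zt))
E
```

```text
t: 8.38
ee_pos: [474.1, 154.6, 183.8]
orientation: [0.999, -0.047, 0.007, 0.0]
contact_force: [0.1, -0.0, -2.1]
opening: 0.388
[474.10516425 154.62603356 183.77453266]
side: tin (np.float64(242.83751939210583), np.float64(240.94700606748683)) lens (np.float64(259.9520814909422), np.float64(209.34204932211094))
```

View pics/w3b.png

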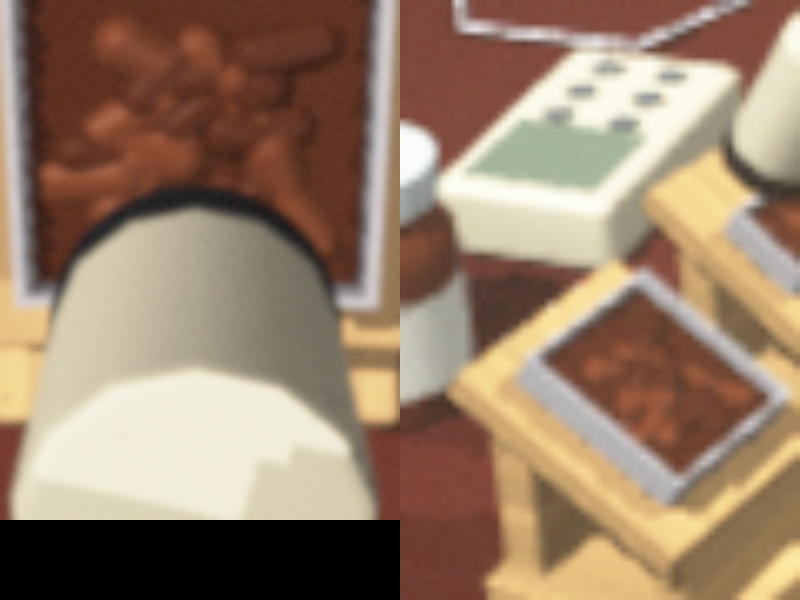

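Both views agree. In the wrist view the head is centred on the tin (column 195 vs 198 in the crop). In the side view the lens at (261,210) and the tin at (243,243) lie within about 2 px of the predicted aim. I hold a little longer, then return.

```bash
python3 -m creep '[0,0,0,0,0,0,255, 0,0,0,0,0,0,255, 0,0,0.006,0,0,0,255, 0,0,0.012,0,0,0,255, 0,0,0,0,0,0,255]'; python3 -m creep '[-0.008,0.031,0,0,0,1.6,255, -0.008,0.031,0,0,0,1.7,255, -0.008,0.031,0,0,0,1.7,255, -0.008,0.031,0,0,0,1.7,255, -0.008,0.028,0,0,0,1.6,255]';python3 -m creep '[0,0,0,0,0,0,255, 0,0,0,0,0,0,255, 0,0,0,0,0,0,255, 0,0,0,0,0,0,255, 0,0,0,0,0,0,255]'
python3 - <<'E'
from h import *
s=ctrl.read_state();print(s['ee_pos'],R.from_quat(s['orientation']).as_matrix().round(4),s['opening'])
E
```

```text
t: 9.1
ee_pos: [474.5, 154.6, 203.6]
orientation: [0.999, -0.047, 0.008, 0.0]
contact_force: [0.5, 0.3, -1.4]
opening: 0.391
t: 9.72
ee_pos: [434.5, 309.1, 204.9]
orientation: [1.0, 0.025, 0.009, -0.001]
contact_force: [-0.4, 0.7, -1.9]
opening: 0.393
t: 10.35
ee_pos: [434.7, 308.4, 204.9]
orientation: [1.0, 0.025, 0.009, -0.0]
contact_force: [0.3, 0.4, -1.5]
opening: 0.388
[434.65979608 308.39188193 204.86695589] [[ 9.986e-01  5.010e-02  1.850e-02]
 [ 5.010e-02 -9.987e-01  1.100e-03]
 [ 1.860e-02 -2.000e-04 -9.998e-01]] 0.38839283334451274
```

```bash
python3 -m creep '[-0.002,0.0044,-0.03,0,0.35,0,255, 0,0,-0.04,0,0,0,255, 0,0,-0.03,0,0,0,255, 0,0,0,0,0,0,255, 0,0,0,0,0,0,255]'
python3 - <<'E'
from h import *
s=ctrl.read_state();print(s['ee_pos'],R.from_quat(s['orientation']).as_matrix().round(4),s['opening'])
E
```

```text
t: 10.98
ee_pos: [435.0, 312.3, 105.1]
orientation: [1.0, 0.024, 0.009, -0.001]
contact_force: [0.1, 0.4, -1.8]
opening: 0.393
[435.01003157 312.30429936 105.10964745] [[ 0.9987  0.0476  0.017 ]
 [ 0.0475 -0.9989  0.003 ]
 [ 0.0171 -0.0022 -0.9999]] 0.393398730427118
```

```bash
python3 -m creep '[-0.0023,0.0005,-0.015,-0.18,0.25,0.15,255, 0,0,-0.013,0,0,0,255, 0,0,-0.007,0,0,0,255, 0,0,0,0,0,0,255, 0,0,0,0,0,0,255]'
python3 - <<'E'
from h import *
s=ctrl.read_state();print(s['ee_pos'],R.from_quat(s['orientation']).as_matrix().round(4),s['contact_force'])
E
```

```text
t: 11.6
ee_pos: [434.4, 313.6, 70.5]
orientation: [1.0, 0.025, 0.008, -0.001]
contact_force: [-0.3, -0.7, -1.5]
opening: 0.39
[434.37388999 313.6319778   70.52929666] [[ 9.986e-01  5.040e-02  1.670e-02]
 [ 5.040e-02 -9.987e-01  1.500e-03]
 [ 1.670e-02 -7.000e-04 -9.999e-01]] [-0.34255835 -0.66867882 -1.54324076]
```

```bash
python3 -m creep '[-0.001,-0.0008,-0.005,0,0.2,0,255, 0,0,-0.003,0,0,0,255, 0,0,-0.002,0,0,0,255, 0,0,0,0,0,0,255, 0,0,0,0,0,0,255]'
python3 - <<'E'
from h import *
s=ctrl.read_state();print(s['ee_pos'],R.from_quat(s['orientation']).as_matrix().round(4),s['contact_force'])
E
```

```text
t: 12.22
ee_pos: [433.8, 313.0, 60.5]
orientation: [1.0, 0.025, 0.007, -0.001]
contact_force: [0.6, -0.6, -2.3]
opening: 0.392
[433.79574882 312.97409342  60.47348768] [[ 0.9986  0.0504  0.0141]
 [ 0.0504 -0.9987  0.002 ]
 [ 0.0141 -0.0013 -0.9999]] [ 0.57921588 -0.59677869 -2.27416729]
```

```bash
python3 -m creep '[0,0,-0.0008,0,0,0,255, 0,0,0,0,0,0,255, 0,0,0,0,0,0,140, 0,0,0,0,0,0,80, 0,0,0,0,0,0,0]' 20; python3 -m creep '[0,0,0,0,0,0,0, 0,0,0,0,0,0,0, 0,0,0,0,0,0,0, 0,0,0.01,0,0,0,0, 0,0,0.02,0,0,0,0]'; python3 -m creep '[0,0,0.04,0,0,0,0, 0,0,0.04,0,0,0,0, 0,0,0.03,0,0,0,0, 0,0,0,0,0,0,0, 0,0,0,0,0,0,0]';  python3 - <<'E'
from h import *
s=ctrl.read_state();print(s['ee_pos'])
a=snap('wrist','w4.png');b=snap('side','s4.png')
o=np.zeros((560,800,3),np.uint8);o[:480,:400]=a[:,120:520];o[:560,400:]=cv2.resize(b[260:372,225:345],(400,560))
cv2.imwrite('pics/w4b.png',o)
E
```

```text
t: 12.85
ee_pos: [434.8, 313.4, 60.9]
orientation: [1.0, 0.025, 0.008, -0.001]
contact_force: [0.3, -0.1, 0.2]
opening: 0.853
t: 13.48
ee_pos: [433.6, 312.9, 90.7]
orientation: [1.0, 0.025, 0.007, -0.001]
contact_force: [-0.2, 0.4, -0.2]
opening: 0.999
t: 14.1
ee_pos: [434.0, 313.1, 208.0]
orientation: [1.0, 0.025, 0.009, -0.002]
contact_force: [-0.3, 0.2, -0.3]
opening: 0.999
[434.00033197 313.10281381 207.95984559]
```

View pics/w4b.png

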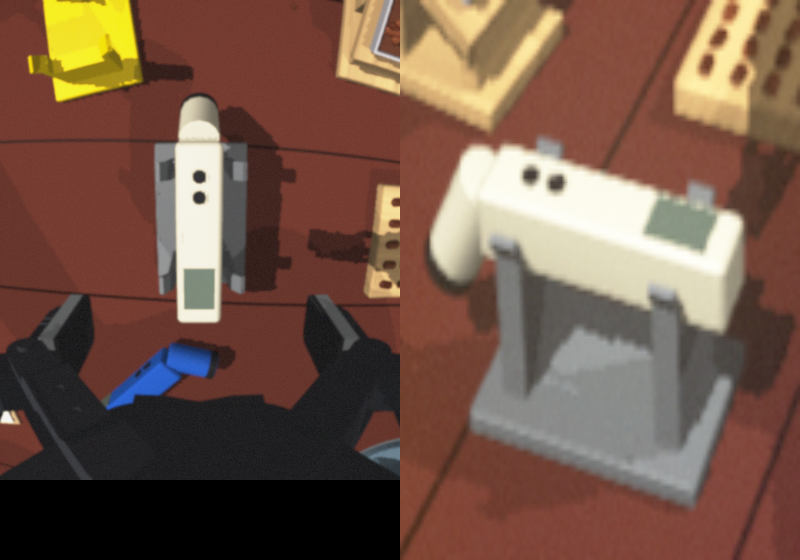

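The reader sits between the cheeks of the cradle, level and with its head at the same end (wrist crop: bar columns 177–221 in the cradle at 155–246). Next is the treadle, with the fingers shut.

```bash
python3 -m creep '[0,-0.06,0,0,0,0,0, 0,-0.061,0,0,0,0,255, 0,-0.061,0,0,0,0,255, 0,-0.061,0,0,0,0,255, 0,-0.061,0,0,0,0,255]' 60;python3 -m creep '[0,-0.061,0,0,0,0,255, 0,-0.061,0,0,0,0,255, 0,-0.061,0,0,0,0,255, 0,-0.061,0,0,0,0,255, -0.01,-0.061,0,0,0,0,255]';python3 -m creep '[-0.015,-0.045,-0.02,0,0,0,255, -0.008,0,-0.03,0,0,0,255, 0,0,-0.02,0,0,0,255, 0,0,0,0,0,0,255, 0,0,0,0,0,0,255]'
python3 - <<'E'
from h import *
s=ctrl.read_state();print(s['ee_pos'],s['opening'])
a=snap('wrist','w5.png')
c=ctrl.calibration('wrist');T=np.array(c['T_tool_cam']);Rt=R.from_quat(s['orientation']).as_matrix()
def pw(p):
    q=T[:3,:3].T@(Rt.T@(np.array(p)-s['ee_pos'])-T[:3,3]);th=np.arctan2(np.hypot(*q[:2]),q[2]);k=c['fx']*th/np.hypot(*q[:2])
    return int(c['cx']+q[0]*k),int(c['cy']+q[1]*k)
cv2.circle(a,pw([400,-350,55]),4,(0,0,255),-1);cv2.circle(a,pw(s['ee_pos']),4,(0,255,0),-1)
cv2.imwrite('pics/w5b.png',a)
E
```

```text
t: 14.82
ee_pos: [429.4, 4.8, 201.6]
orientation: [1.0, 0.03, 0.004, -0.002]
contact_force: [1.3, -0.8, -0.3]
opening: 0.145
t: 15.45
ee_pos: [415.2, -306.7, 196.2]
orientation: [1.0, 0.029, 0.001, -0.005]
contact_force: [1.4, -0.1, 0.4]
opening: -0.0
t: 16.08
ee_pos: [387.5, -356.1, 119.1]
orientation: [1.0, 0.026, -0.001, -0.008]
contact_force: [-1.1, 0.5, 1.4]
opening: -0.0
[ 387.47849009 -356.1100012   119.07705969] -0.00033142701959537727
```

View pics/w5b.png

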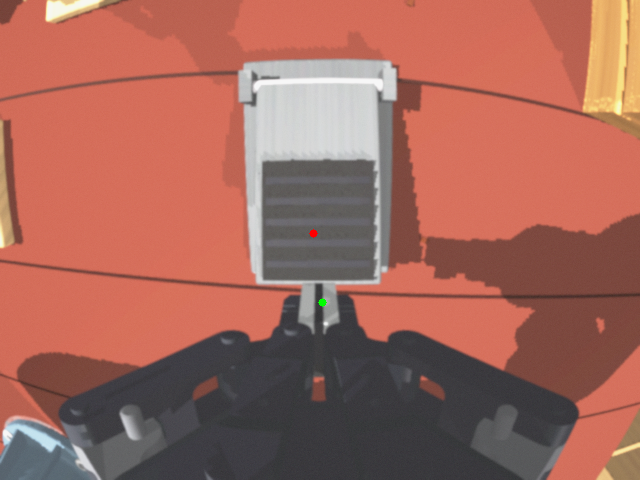

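The pad (rows 160–282) is centred at column 319, so its middle is near y = -353. The fingers are shut.

```bash
python3 -m creep '[0.0125,0.003,-0.015,0.5,0,0,255, 0,0,-0.02,0,0,0,255, 0,0,-0.01,0,0,0,255, 0,0,-0.005,0,0,0,255, 0,0,0,0,0,0,255]';python3 -m creep '[0,0,-0.008,0,0,0,255, 0,0,-0.006,0,0,0,255, 0,0,-0.005,0,0,0,255, 0,0,-0.004,0,0,0,255, 0,0,0,0,0,0,255]'
```

```text
t: 16.75
ee_pos: [403.2, -354.6, 72.6]
orientation: [1.0, 0.027, 0.001, -0.009]
contact_force: [0.7, -0.6, -0.9]
opening: 0.001
t: 17.38
ee_pos: [403.6, -356.0, 50.2]
orientation: [1.0, 0.027, 0.002, -0.008]
contact_force: [-0.1, 1.4, 4.3]
opening: 0.002
```

```bash
python3 -m creep '[-0.002,0.002,-0.006,0,0,0,255, 0,0,-0.005,0,0,0,255, 0,0,-0.005,0,0,0,255, 0,0,-0.003,0,0,0,255, 0,0,0,0,0,0,255]'
```

```text
t: 18.0
ee_pos: [401.5, -356.1, 33.8]
orientation: [1.0, 0.027, 0.002, -0.006]
contact_force: [-2.4, 2.3, 8.7]
opening: -0.001
```

```bash
python3 -m creep '[0,0,-0.002,0,0,0,255, 0,0,-0.0015,0,0,0,255, 0,0,-0.001,0,0,0,255, 0,0,-0.001,0,0,0,255, 0,0,-0.001,0,0,0,255]'
```

```text
t: 18.62
ee_pos: [401.4, -356.1, 32.9]
orientation: [1.0, 0.028, 0.001, -0.006]
contact_force: [-4.1, 2.8, 12.0]
opening: -0.002
```

```bash
python3 -m creep '[0,0,-0.003,0,0,0,255, 0,0,-0.003,0,0,0,255, 0,0,-0.003,0,0,0,255, 0,0,-0.003,0,0,0,255, 0,0,-0.002,0,0,0,255]'
```

```text
t: 19.25
ee_pos: [401.5, -356.2, 32.7]
orientation: [1.0, 0.029, -0.001, -0.007]
contact_force: [-6.6, 6.3, 20.2]
opening: 0.002
```

The height stays at 32.7 while the force climbs to 20 N, so the treadle is on its stop. I release it and check.

```bash
python3 -m creep '[0,0,0.006,0,0,0,255, 0,0,0.01,0,0,0,255, 0,0,0.015,0,0,0,255, 0,0,0.03,0,0,0,255, 0,0,0.04,0,0,0,255]';python3 -m creep '[0,0,0.03,0,0,0,255, 0,0,0,0,0,0,255, 0,0,0,0,0,0,255, 0,0,0,0,0,0,255, 0,0,0,0,0,0,255]'
python3 - <<'E'
from h import *
a=snap('side','s6.png');b=snap('top','t6.png')
o=np.zeros((600,800,3),np.uint8);o[:480,:440]=cv2.resize(a[150:350,180:400],(440,400)).copy() if 0 else cv2.resize(a[150:350,200:440],(440,480))
o[:240,440:800]=cv2.resize(b[210:310,190:340],(360,240));o[260:500,440:800]=cv2.resize(a[165:215,350:425],(360,240))
cv2.imwrite('pics/e.png',o)
E
```

```text
t: 19.88
ee_pos: [401.2, -354.1, 135.7]
orientation: [1.0, 0.029, -0.002, -0.009]
contact_force: [0.9, -0.0, -0.3]
opening: 0.004
t: 20.5
ee_pos: [400.1, -353.8, 166.9]
orientation: [1.0, 0.029, -0.002, -0.009]
contact_force: [0.3, -0.0, -0.1]
opening: -0.0
```

View pics/e.png

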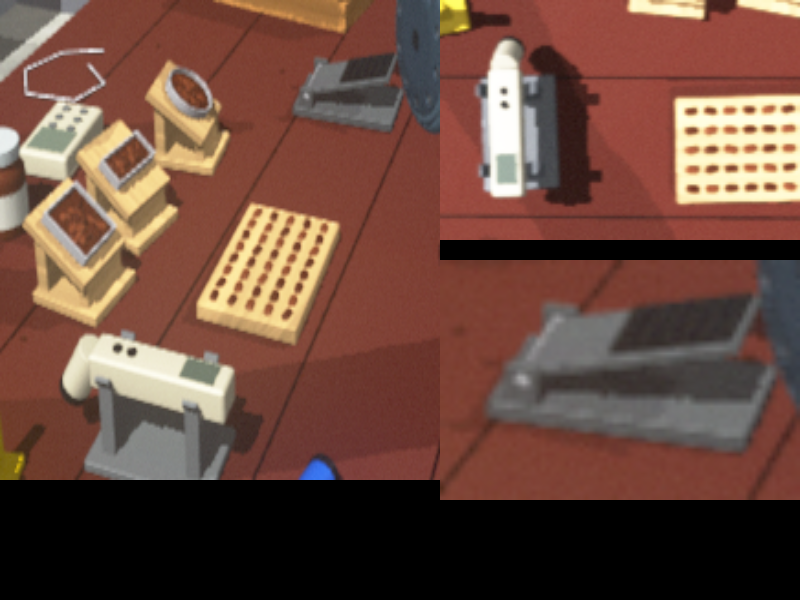

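The treadle is up again, the reader is seated in its cradle and the bystanders look unmoved. I hand the job in.

```bash
python3 -c "
from station import ctrl
print(ctrl.sign_off())"
```

```text
the job is handed in; nothing more can be done
None
```

I did every step of the task and handed the job in at about 20.6 s of the 64 s; the sign-off reports no verdict.

- **Reading:** I held the cream thermometer still for about 1.5 s, level and about 100 mm off the square tin. The wrist and side views put the line of sight within about 2 px of the bean middle, roughly 3–4 mm against the 13 mm allowed.
- **Cradle:** I set it back gently and let go of it. The pictures show it level between the cheeks with its head at the original end, about 5 mm from the cradle's middle along x by my estimate.
- **Treadle:** I pressed with the shut fingers until the height stopped changing (32.7 mm) while the force rose to 20 N, so it was on its stop. The last pictures show it up again.
- **Other things:** The gripper is clear at 167 mm height with no force on it. The cut-test board, jar and meter look unmoved by eye, though I did not measure them. The arm never went near the stands.

No check failed. The only disagreements between views were 2–3 mm between the top and wrist positions of the tin, and about 2 px in the side view.

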